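Turn the seal-board leaf over its spine

TASK

Turn the wooden leaf of the seal board over its spine so that it lies flat on the other wing, baring the sheet beneath it. Only push and press it with the fingertips, never pinching it between the fingers, and lay it down gently rather than letting it slam. Leave the three stone seals and the porcelain jar standing where they are.

Things in the scene. Friction and masses are not known exactly. Their poses are not given: they have to be found in the camera images.
- stand: Low plywood stand screwed to the shelf, 140 mm along the spine, 240 mm across, with two level wings whose tops are 62 mm above the shelf. Origin under its middle on the shelf; x along the spine, y across it. The leaf starts over the +y wing and must end on the -y wing. Wings end 120 mm either side of the spine; outside them it is open down to the shelf.
- spine_mid (a point): Middle of the spine, a brass rod along the stand's x, 65 mm above the shelf: the leaf's hinge axis.
- leaf (a joint): Leaf angle about the spine, rad: 0 flat on the +y wing, 1.571 upright, 3.142 (stop) flat on the -y wing; starts at 0 to 0.3. Wooden plate 6 mm thick (3 mm either side of the hinge axis), 120 mm along the spine, reaching 133 mm from the axis, 13 mm past the wing; 0.14 kg. Stiff hinge (0.13 N m friction): the leaf stays where it is left, so push it all the way.
- tab_top (a point): Middle of the top edge of the thumb tab, 129 mm from the hinge axis. The rigid tab stands up at the middle of the leaf's free edge: 60 mm along the spine, 8 mm thick, top 35 mm above the axis, outer face flush with the edge (133 mm). Pushed towards the spine from outside (5 to 10 N) it raises the leaf; a finger can then follow under the edge. Turned over, it hangs outside the -y wing.
- seal0: Brown stone seal, loose, upright: 30 x 30 mm, 74 mm tall with a small rounded top. Origin at the centre of its foot. Leave alone.
- seal1: Brown stone seal, loose, upright: 30 x 30 mm, 74 mm tall with a small rounded top. Origin at the centre of its foot. Leave alone.
- seal2: Brown stone seal, loose, upright: 30 x 30 mm, 74 mm tall with a small rounded top. Origin at the centre of its foot. Leave alone.
- jar: White porcelain seal jar with closed lid, loose: 69 mm across, 61 mm tall. Origin at the centre of its foot. Leave alone.

How it is judged (in metres and radians):
At the end, for the whole second after the job is handed in: The leaf lies at rest on the other wing, within 0.07 rad (4 degrees) of flat, and the seals and the jar stand upright within 15 mm of where they stood (value of joint leaf above 3.07 rad and velocity of joint leaf below 0.05 rad/s and distance of each of seal0, seal1, seal2, jar from where it was at the start of the episode below 0.015 m and angle between each of seal0, seal1, seal2, jar's own z axis and vertical below 0.1 rad); the robot touches nothing.
It fails at once if the leaf is pinched: the fingers press its front and back at once ((contact force between the fingers and leaf_c1 above 3 N or contact force between the fingers and leaf_c2 above 3 N) and (contact force between the fingers and leaf_c3 above 3 N or contact force between the fingers and leaf_c4 above 3 N)).
It fails at once if the leaf is let slam down on the other side (faster than 4 rad/s) (value of joint leaf above 2.4 rad and velocity of joint leaf above 4 rad/s).
It fails at once if a seal or the jar is shoved, lifted or knocked over (distance of any of seal0, seal1, seal2, jar from where it was at the start of the episode above 0.03 m or angle between any of seal0, seal1, seal2, jar's own z axis and vertical above 0.35 rad).
It also fails if it takes over 48 s, if anything falls off the work surface, if the arm or the gripper's body presses on something with over 40 N, if the wrist force passes 120 N, or if a joint passes its speed limit or range.

ROBOT

A 6-joint arm with a two-finger parallel gripper is mounted at the origin on the work surface. World frame = base frame: x ahead of the robot, y to its left, z up, the work surface at z = 0. Lengths are in mm, angles in degrees, forces in N, time in s.
With the tool pointing down it reaches from about 275 to 750 mm from the base axis. Payload 10.2 kg.
Tool frame: the origin (TCP) lies midway between the tips of the shut fingers; the grasp point (between the pads) lies arm.grip_point_offset behind it (arm.grip_point_offset is the distance from the TCP to the grasp point, in mm); x points along the fingers, y is the direction in which the jaws open and shut, and the axes are right-handed (so a half turn about x gives the same grasp; the last joint's range is limited). The gripper opens to 88 mm and grips with 3 to 60 N. Pads are 18 mm wide; open, the fingers measure 123 mm over their backs; the gripper's body (75 mm by 187 mm) begins 45 mm behind the grasp point.
Start: joints at [57.216, 17.928, 85.812, -0, 76.261, -12.8], TCP at [179.442, 493.388, 213.52] pointing down, gripper open.
Joint ranges: [-168.41, 168.41], [-55.51, 124.54], [10.69, 146.95], [-70.63, 250.63], [1, 178], [-165.06, 165.06]. Speed limits (degrees/s): [136.94, 136.94, 172.46, 180, 180, 180].

INTERFACE

Orientations are given as [roll, pitch, yaw] about the fixed x, y, z axes, in that order (R = Rz(yaw) Ry(pitch) Rx(roll)).
In Python, from station import arm, get_image, get_calibration gives the robot as it stands.
- The arm moves only by the shell command python3 -m creep 'ROWS' [FORCE]. ROWS is JSON, a list that holds one entry, the list of rows, each a list of 7 numbers: the shift along the tool's x, y, z in m, then the turn, a rotation vector about the tool's x, y, z in rad, then the opening, from 0 (shut) to 1 (fully open). A call has 1 to 20 rows; each row is the pose to reach, as a shift and turn from the pose commanded when the call began, along the tool's axes at that moment; what a row does not reach only later rows make up. A row lasts 1/10 s, in which the tool goes at most 50 mm and 8.59 degrees, less where a joint would pass 70% of its speed; a pose out of reach is approached as far as the arm can. A call with a gripper value outside its range is refused whole. The fingers move at their own pace and stop on an object; FORCE is the grip in N (left out, the last holds). Time passes only in rows, so rows that repeat a pose let the fingers close. It gives the time, the measured TCP pose, the force and the opening at its end, in the units of the state.
- arm.state(): the state, without advancing time (a new reading comes with each control period).
- get_image(name): name is "scene" or "top" or "wrist"; returns the picture (480x640x3 uint8, blue, green, red); there is no depth.
- get_calibration(name): a dict with "vertical_fov" (degrees; the focal length in pixels is half the picture's height over the tangent of half this angle, whatever the lens; pixels are square), "cx", "cy" (the principal point, pixels), "k1" (the pictures are not rectified: a ray, as slopes to the right and down, at radius r is drawn at 1 + k1 r^2 times it, then the intrinsics apply), "view" (4x4, takes a point from world to camera coordinates); the wrist camera has in their place "tool_from_camera" (4x4, takes a point from camera to tool coordinates, whose origin is the TCP and whose axes are the tool frame's). Camera axes: x right, y down, z forward; pixel columns grow to the right and rows downward; lengths in mm; the calibration is good to about 2 mm. A picture is of the moment at which its call begins: read the wrist's pose just before it. get_calibration takes no time and is no camera call.
- arm.job_done(): hands the job in, once; it reports no verdict.
The state is a dict: "clock": time; "q": joint angles; "dq": joint speeds; "joint_efforts": joint torques, N m; "eef_pos": TCP position; "tcp_rot": TCP orientation; "ft_force": force on the tool from outside, world axes, zero at the start; "ft_torque": the same for the moment, N m; "gripper_width": finger opening in mm.
Only numpy, scipy, OpenCV 4.12 (cv2) and the standard library are available. Lean on these libraries where they do the work, as an engineer would, in place of code of your own. Each camera call takes 0.05 s, during which the arm holds its last target.

## Working session

There is one attempt and no reset: what is moved stays moved. The work goes in short steps, Python scripts to look and compute and a shell command to move; the robot and the scene stay as the last step left them, time stands still between calls to the robot, and variables do not carry over. Pictures are saved under pics/ and viewed, and the job is handed in when it is done.

```bash
mkdir -p pics; ls; python3 - <<'E'
from station import arm,get_image,get_calibration
import cv2
s=arm.state();print({k:s[k] for k in('clock','eef_pos','tcp_rot','ft_force','gripper_width')},arm.grip_point_offset)
for n in('scene','top','wrist'):
    cv2.imwrite(f'pics/{n}0.png',get_image(n));print(n,get_calibration(n))
E
```

```text
pics
{'clock': 0.0, 'eef_pos': array([179.29512791, 493.15944402, 212.96543359]), 'tcp_rot': array([-102.16926215,   89.92724062, -122.1539859 ]), 'ft_force': array([-0.80187455,  0.16608604, -0.86718915]), 'gripper_width': 88.303696184164} 18.700000000000003
scene {'vertical_fov': 54.12743163177736, 'cx': 328.41208064777913, 'cy': 249.07775017336442, 'k1': 0.031411199695388047, 'view': array([[ 6.27764656e-01,  7.78401242e-01,  1.74449924e-03,
        -3.59553190e+02],
       [ 5.15532639e-01, -4.14085277e-01, -7.50172968e-01,
        -2.45491371e+02],
       [-5.83213198e-01,  4.71831421e-01, -6.61239348e-01,
         1.05492670e+03],
       [ 0.00000000e+00,  0.00000000e+00,  0.00000000e+00,
         1.00000000e+00]])}
top {'vertical_fov': 49.4565941026824, 'cx': 324.1546162718622, 'cy': 227.97127749566505, 'k1': -0.014905537658028243, 'view': array([[-1.11439645e-02, -9.99937153e-01, -1.22539516e-03,
         1.47447439e+01],
       [-9.95192862e-01,  1.12103181e-02, -9.72907847e-02,
         5.82550840e+02],
       [ 9.72984074e-02,  1.35299468e-04, -9.95255244e-01,
         9.11377020e+02],
       [ 0.00000000e+00,  0.00000000e+00,  0.00000000e+00,
         1.00000000e+00]])}
wrist {'vertical_fov': 60.45060395516868, 'cx': 321.0109538470845, 'cy': 237.23412190083798, 'k1': 0.0012825093976520866, 'tool_from_camera': array([[-2.15570988e-04, -2.74398292e-01,  9.61616104e-01,
        -1.72160038e+02],
       [ 9.99999868e-01, -5.07202344e-04,  7.94449075e-05,
        -9.34664711e-01],
       [ 4.65934395e-04,  9.61615994e-01,  2.74398365e-01,
        -7.01908007e+01],
       [ 0.00000000e+00,  0.00000000e+00,  0.00000000e+00,
         1.00000000e+00]])}
```

View pics/scene0.png

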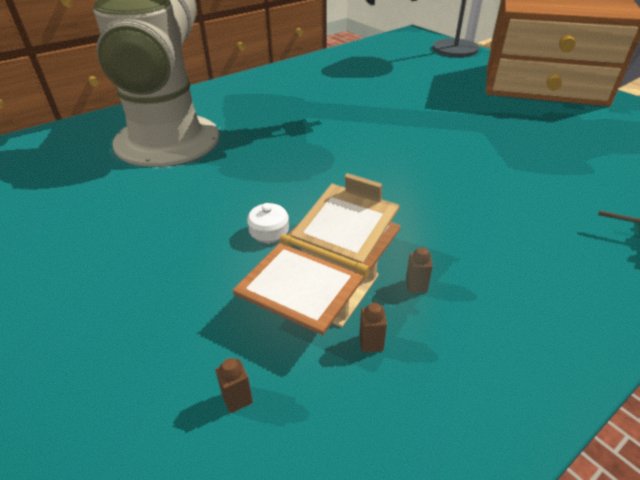

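View pics/top0.png

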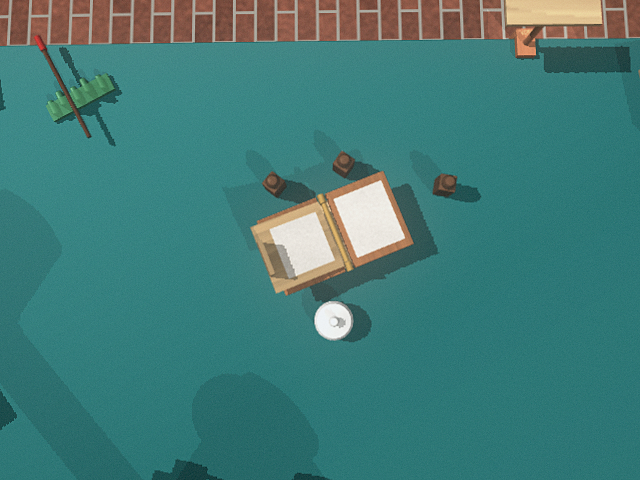

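View pics/wrist0.png

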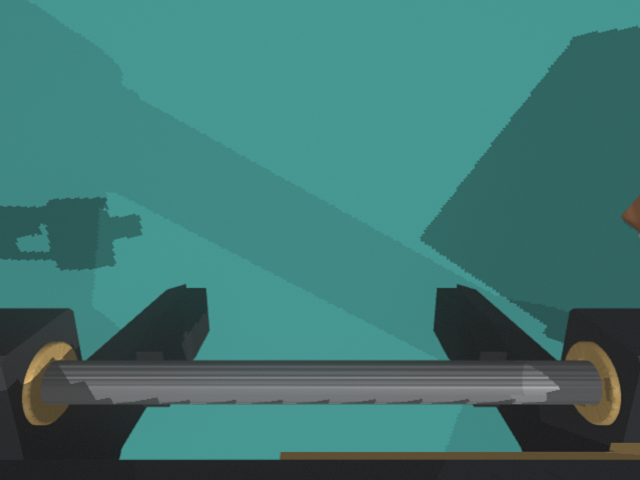

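The top view shows the leaf over the left wing, with its tab near (272,260) and the spine from (321,197) to (350,269). The right wing's outer corners are at (384,172) and (413,242). The seals are at (274,183), (344,163) and (446,184), and the jar is at (334,321). I'll enlarge this to measure it.

```bash
python3 - <<'E'
import cv2
a=cv2.imread('pics/top0.png')[135:355,225:475]
cv2.imwrite('pics/topz.png',cv2.resize(a,None,fx=3,fy=2.7272727,interpolation=cv2.INTER_CUBIC)[:600])
a=cv2.imread('pics/scene0.png')[160:420,200:450]
cv2.imwrite('pics/scenez.png',cv2.resize(a,(577,600),interpolation=cv2.INTER_CUBIC))
E
cat > h.py <<'E'
import numpy as np,cv2
from station import arm,get_image,get_calibration
def K(c): 
    f=240/np.tan(np.radians(c['vertical_fov']/2)); return np.array([[f,0,c['cx']],[0,f,c['cy']],[0,0,1.]])
def dist(c): return np.array([c['k1'],0,0,0.])
def ray(name,px):
    c=get_calibration(name); 
    u=cv2.undistortPoints(np.array([[px]],float),K(c),dist(c))[0,0]
    V=c['view']; R=V[:3,:3]; return -R.T@V[:3,3], R.T@np.array([u[0],u[1],1])
def atz(name,px,z):
    o,d=ray(name,px); return o+d*(z-o[2])/d[2]
def proj(name,P):
    c=get_calibration(name);V=c['view']
    return cv2.projectPoints(np.array(P,float).reshape(-1,3),cv2.Rodrigues(V[:3,:3])[0],V[:3,3],K(c),dist(c))[0][:,0]
E
```

```text
(no output)
```

View pics/topz.png

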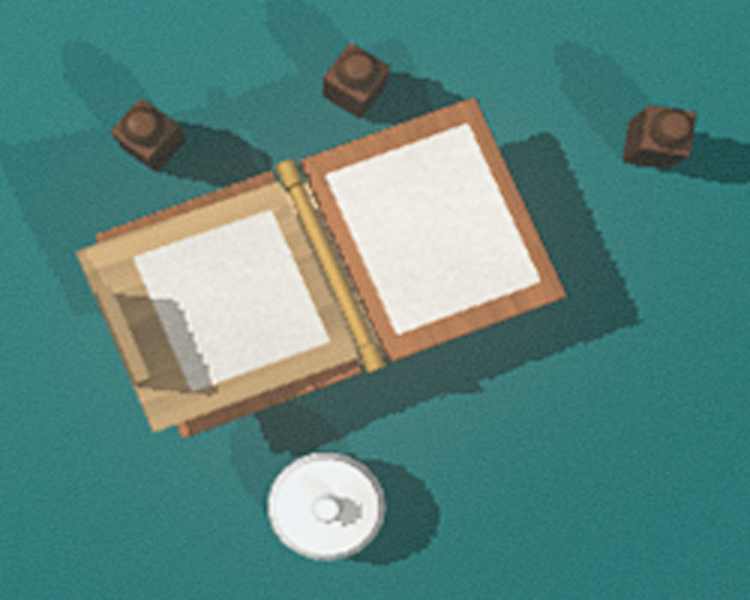

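View pics/scenez.png

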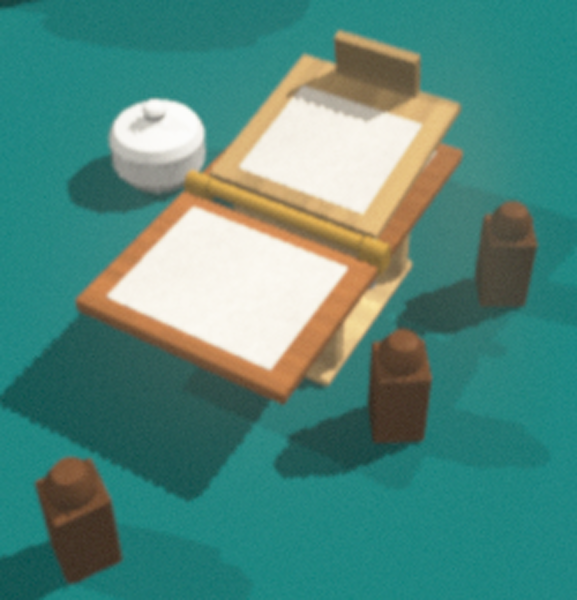

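```bash
cat >> h.py <<'E'
def zt(p): return (225+p[0]/3,135+p[1]/2.72727)
def zs(p): return (200+p[0]*250/577,160+p[1]*260/600)
E
python3 - <<'E'
from h import *
from scipy.optimize import least_squares
# stand frame pts
C={'a':((70,-120,62),zt((473,99)),'top'),'b':((-70,-120,62),zt((565,296)),'top'),
'd':((-70,120,62),zt((183,434)),'top'),'e':((70,120,62),zt((100,236)),'top'),
'a2':((70,-120,62),zs((287,390)),'scene'),'b2':((-70,-120,62),zs((78,300)),'scene'),'e2':((70,120,62),zs((461,152)),'scene')}
L=[((60,133,3),zt((77,252)),'top'),((-60,133,3),zt((155,431)),'top'),((60,133,3),zs((460,104)),'scene'),((-60,133,3),zs((305,56)),'scene'),
((-30,133,35),zs((338,33)),'scene'),((30,133,35),zs((419,55)),'scene')]
def pts(v):
    x,y,t,th=v;R=np.array([[np.cos(t),-np.sin(t)],[np.sin(t),np.cos(t)]])
    out=[]
    def W(p): q=R@np.array(p[:2])+[x,y];return [*q,p[2]]
    for p,px,n in C.values(): out.append((W(p),px,n))
    for (a,b,c),px,n in L: out.append((W((a,b*np.cos(th)-c*np.sin(th),65+b*np.sin(th)+c*np.cos(th))),px,n))
    return out
f=lambda v:np.concatenate([proj(n,P)[0]-px for P,px,n in pts(v)])
for t0 in(0.4,-0.4):
    r=least_squares(f,[520,0,t0,.2],loss='soft_l1',x_scale=[100,100,1,1]);print(r.x[:2],np.degrees(r.x[2]),r.x[3],r.cost);print(r.fun.reshape(-1,2).round(1).tolist())
for nm,p in dict(s0=(146,118),s1=(359,66),s2=(677,127)).items(): print(nm,atz('top',zt(p),72))
print('jar',atz('top',zt((326,503)),40))
E
```

```text
[572.49876737 -10.14736616] 21.73838685862363 0.1391991676397252 10.309299716411402
[[-0.1, -2.0], [0.8, -0.8], [-0.2, 1.7], [-2.6, -0.6], [-0.7, 1.8], [-2.0, -0.4], [0.9, -1.9], [-0.9, -0.1], [-0.5, 0.3], [-0.1, 0.4], [-1.2, -0.2], [0.1, -0.7], [0.2, 0.4]]
[572.49876579 -10.14736673] 21.73838545087739 0.13919917795939224 10.30929971639653
[[-0.1, -2.0], [0.8, -0.8], [-0.2, 1.7], [-2.6, -0.6], [-0.7, 1.8], [-2.0, -0.4], [0.9, -1.9], [-0.9, -0.1], [-0.5, 0.3], [-0.1, 0.4], [-1.2, -0.2], [0.1, -0.7], [0.2, 0.4]]
s0 [666.11130302  94.89896701  72.        ]
s1 [698.39688387 -28.86549709  72.        ]
s2 [ 656.86829971 -212.26357849   72.        ]
jar [420.38266967  -6.65255111  40.        ]
```

```bash
cat >> h.py <<'E'
from scipy.spatial.transform import Rotation as Ro
O=np.array([572.5,-10.1,0]);YAW=21.74
S=Ro.from_euler('z',YAW,degrees=True).as_matrix()
def st():
    s=arm.state();T=Ro.from_euler('xyz',s['tcp_rot'],degrees=True).as_matrix()
    return s,T,S.T@(s['eef_pos']-O)
def report():
    s,T,p=st();print('t',s['clock'],'stand pos',p.round(1),'F stand',(S.T@s['ft_force']).round(1),'q',np.round(s['q'],1));print('tool axes in stand (cols)\n',(S.T@T).round(3))
E
python3 - <<'E'
from h import *
report()
s,T,p=st()
for sg in(1,-1):
    D=np.array([[0,0,-1],[sg,0,0],[0,-sg,0]],float).T  # cols: x down, y=sg*X, z
    D=np.column_stack([[0,0,-1],[sg,0,0],np.cross([0,0,-1],[sg,0,0])])
    print(sg,(T.T@Ro.from_matrix(S@D@np.eye(3)).as_matrix()).round(2)[0], Ro.from_matrix(T.T@S@D).as_rotvec())
print(atz('top',zt((288,172)),65),atz('top',zt((373,362)),65))
# target above tab outside
print('delta tool',T.T@(S@np.array([0,200,150])+O-s['eef_pos']))
E
```

```text
t 0.15 stand pos [-178.8  613.1  213.1] F stand [0.5 0.2 0.1] q [ 57.2  18.   85.8  -0.   76.3 -12.8]
tool axes in stand (cols)
 [[-0.001  0.666  0.746]
 [-0.001  0.746 -0.666]
 [-1.    -0.001 -0.   ]]
1 [ 1. -0.  0.] [8.42598321e-01 2.16505747e-04 9.90689128e-04]
-1 [ 1.  0. -0.] [-2.29899404e+00 -1.21132410e-03  2.64723436e-04]
[631.52595522  13.12591092  65.        ] [509.89641416 -34.33042851  65.        ]
delta tool [  63.20729496 -189.30623146  408.42330645]
```

```bash
python3 -m creep '[[[0.01,-0.03,0.06,0.15,0,0,0],[0.02,-0.05,0.11,0.3,0,0,0],[0.025,-0.07,0.15,0.42,0,0,0],[0.03,-0.09,0.19,0.54,0,0,0],[0.035,-0.11,0.23,0.66,0,0,0],[0.04,-0.13,0.27,0.78,0,0,0],[0.045,-0.15,0.31,0.8426,0,0,0],[0.05,-0.17,0.36,0.8426,0,0,0],[0.053,-0.189,0.408,0.8426,0,0,0],[0.053,-0.189,0.408,0.8426,0,0,0],[0.053,-0.189,0.408,0.8426,0,0,0],[0.053,-0.189,0.408,0.8426,0,0,0],[0.053,-0.189,0.408,0.8426,0,0,0],[0.053,-0.189,0.408,0.8426,0,0,0],[0.053,-0.189,0.408,0.8426,0,0,0],[0.053,-0.189,0.408,0.8426,0,0,0]]]' 40
python3 - <<'E'
from h import *
report()
cv2.imwrite('pics/top1.png',get_image('top'));cv2.imwrite('pics/scene1.png',get_image('scene'))
E
```

```text
clock: 1.75
eef_pos: [498.1, 176.7, 160.7]
tcp_rot: [82.0, 90.0, 13.8]
ft_force: [0.7, 0.4, 0.5]
gripper_width: 0.6
t 1.75 stand pos [  0.  201.1 160.7] F stand [0.8 0.1 0.5] q [  6.8  21.   89.7   0.   69.3 -15. ]
tool axes in stand (cols)
 [[ 0.     1.     0.001]
 [-0.     0.001 -1.   ]
 [-1.     0.     0.   ]]
```

View pics/top1.png

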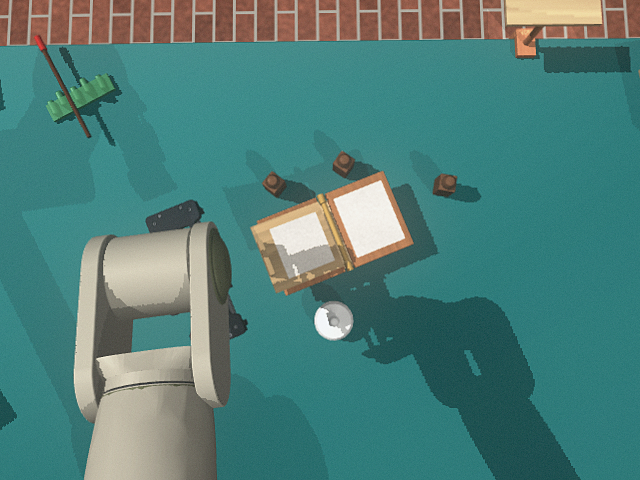

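View pics/scene1.png

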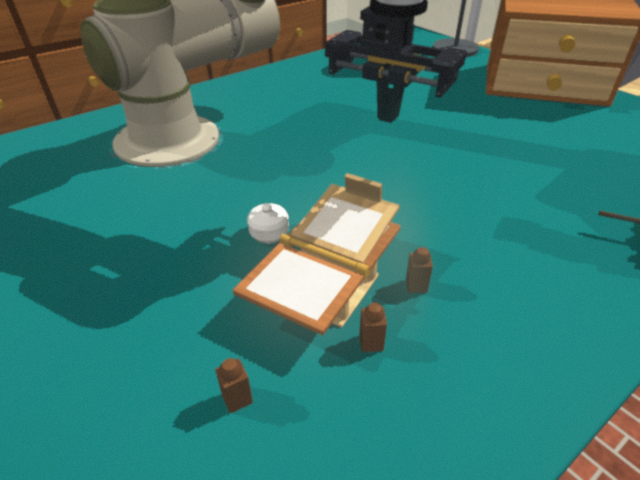

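The fingers are shut and square to the spine, clear of the tab. I'll lower them beside it and approach until they touch.

```bash
python3 -m creep '[[[0.025,0,0.02,0,0,0,0],[0.051,0,0.035,0,0,0,0],[0.051,0,0.045,0,0,0,0],[0.051,0,0.052,0,0,0,0],[0.051,0,0.055,0,0,0,0],[0.051,0,0.058,0,0,0,0],[0.051,0,0.060,0,0,0,0],[0.051,0,0.062,0,0,0,0],[0.051,0,0.064,0,0,0,0],[0.051,0,0.064,0,0,0,0]]]'
python3 - <<'E'
from h import *
report()
cv2.imwrite('pics/scene2.png',cv2.resize(get_image('scene')[80:340,200:450],(577,600)))
E
```

```text
clock: 2.85
eef_pos: [522.1, 116.8, 109.6]
tcp_rot: [60.3, 90.0, -7.9]
ft_force: [-0.1, 0.6, 0.3]
gripper_width: 0.1
t 2.85 stand pos [1.000e-01 1.366e+02 1.096e+02] F stand [0.1 0.6 0.3] q [  0.1  25.1  92.   -0.   62.8 -21.7]
tool axes in stand (cols)
 [[ 0.  1. -0.]
 [-0. -0. -1.]
 [-1.  0.  0.]]
```

View pics/scene2.png

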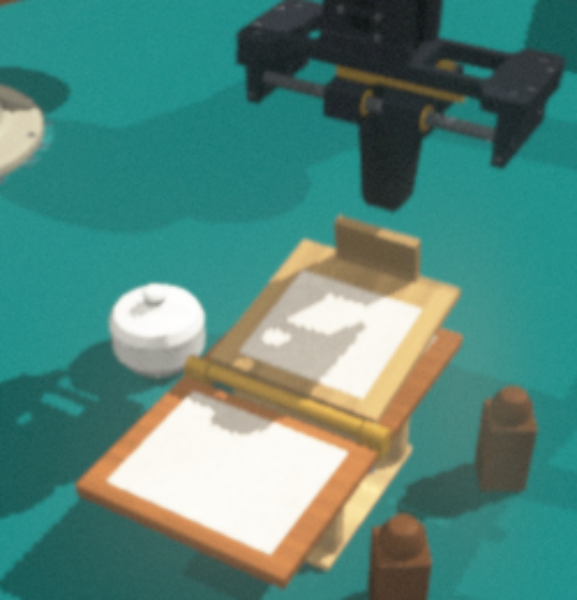

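```bash
python3 - <<'E'
from h import *
s,T,p=st()
e=s['eef_pos'];print(proj('scene',e))
g=proj('scene',e)[0];print('zoom',(g[0]-200)*577/250,(g[1]-80)*600/260)
for P in [(0,129,100)]:
    th=.139
    for n in(35,):
        q=S@np.array([0,129*np.cos(th)-n*np.sin(th),65+129*np.sin(th)+n*np.cos(th)])+O;print('tab top',q,proj('scene',q)[0])
cv2.imwrite('pics/scene3.png',get_image('scene'))
E
```

```text
[[366.44003712 180.49032782]]
zoom 384.1436056706692 231.90075651358126
tab top [526.976025   104.06463361 117.53574149] [362.72364169 180.36558749]
```

View pics/scene3.png

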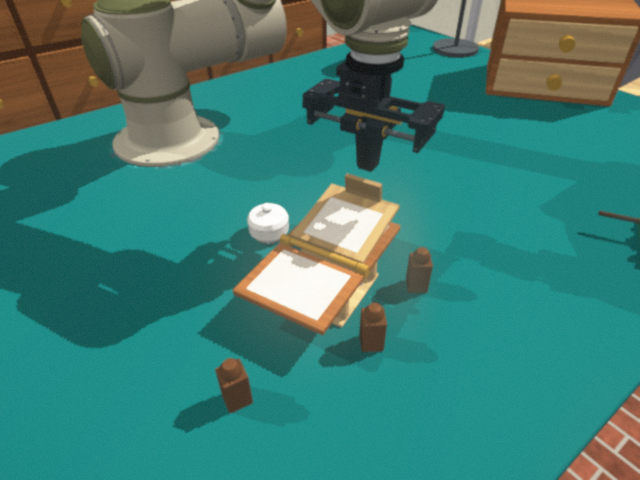

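```bash
python3 - <<'E'
from h import *
print('scene1 tcp',proj('scene',[498.1,176.7,160.7]))
print('start tcp scene', proj('scene',[179.3,493.2,213]))
for dz in (0,10,18.7,25): print(dz,proj('scene',[522.1,116.8,109.6+dz])[0], proj('scene',[498.1,176.7,160.7+dz])[0])
s,T,p=st();print(s['eef_pos'],p)
cv2.imwrite('pics/wrist3.png',get_image('wrist'));cv2.imwrite('pics/top3.png',get_image('top'))
cv2.imwrite('pics/s3z.png',cv2.resize(get_image('scene')[60:220,290:450],(600,600),interpolation=cv2.INTER_CUBIC))
E
```

```text
scene1 tcp [[386.16835655 133.24404978]]
start tcp scene [[390.79890693  14.10250971]]
0 [366.45058647 180.50855837] [386.16835655 133.24404978]
10 [366.81252151 175.02098736] [386.71113803 127.37073354]
18.7 [367.13315236 170.16327671] [387.19202482 122.17126697]
25 [367.36875727 166.59590826] [387.54541754 118.35274359]
[521.95025931 116.94584523 109.52997757] [1.02836400e-01 1.36732997e+02 1.09529978e+02]
```

View pics/wrist3.png

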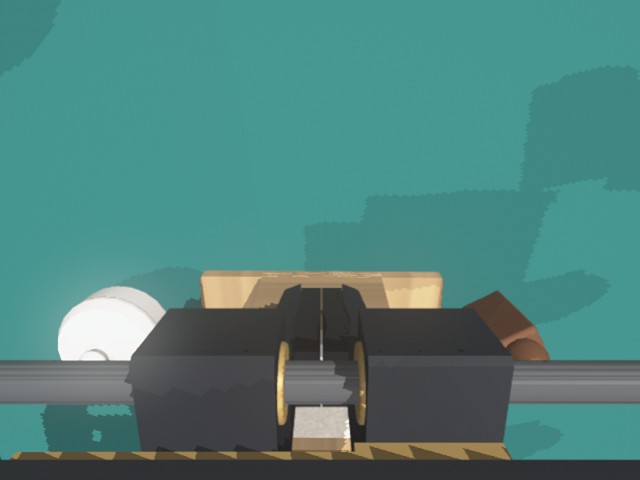

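View pics/s3z.png

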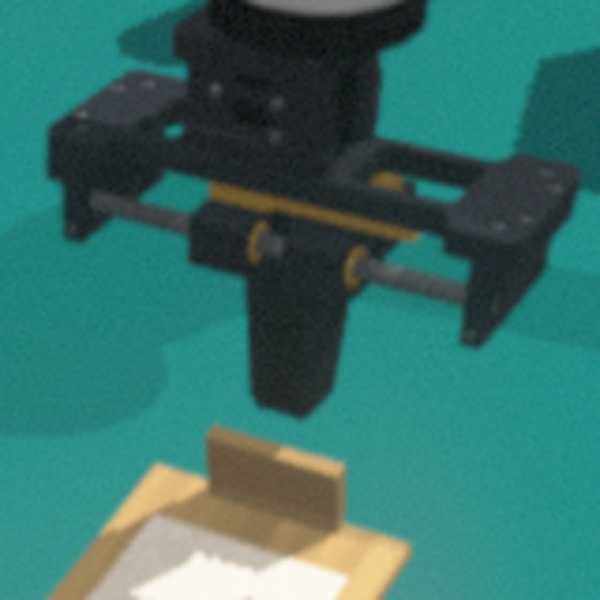

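View pics/top3.png

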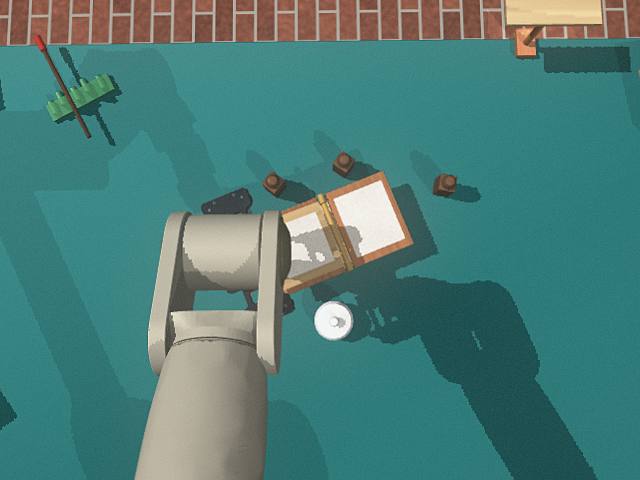

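```bash
cat >> h.py <<'E'
def wproj(Pw):
    s,T,p=st();c=get_calibration('wrist');M=np.linalg.inv(c['tool_from_camera'])
    Pt=(np.array(Pw,float).reshape(-1,3)-s['eef_pos'])@T
    return cv2.projectPoints(Pt,cv2.Rodrigues(M[:3,:3])[0],M[:3,3],K(c),dist(c))[0][:,0]
def leafpt(x,r,n,th):
    return S@np.array([x,r*np.cos(th)-n*np.sin(th),65+r*np.sin(th)+n*np.cos(th)])+O
E
python3 - <<'E'
from h import *
s,T,p=st();e=s['eef_pos']
print('tcp',wproj(e), 'behind 18.7',wproj(e+[0,0,18.7]))
for sy in (-9,9):
  for xx in(-17,17): print('tipcorner',sy,xx,wproj(e+S@np.array([xx,sy,0])))
for th in(.1,.139,.18): print(th,[wproj(leafpt(*a,th))[0].round(0).tolist() for a in((60,133,3),(-60,133,3),(30,133,35),(-30,133,35))])
cv2.imwrite('pics/w3z.png',cv2.resize(get_image('wrist')[230:350,160:480],(800,300),interpolation=cv2.INTER_CUBIC))
E
```

```text
tcp [[321.62685626 281.31069509]] behind 18.7 [[321.6590477  298.75311141]]
tipcorner -9 -17 [[284.21023447 299.78126428]]
tipcorner -9 17 [[359.04911419 299.77642993]]
tipcorner 9 -17 [[283.19644988 262.34869593]]
tipcorner 9 17 [[360.0632412  262.33793988]]
0.1 [[437.0, 269.0], [205.0, 269.0], [389.0, 301.0], [254.0, 301.0]]
0.139 [[440.0, 274.0], [203.0, 274.0], [390.0, 310.0], [252.0, 310.0]]
0.18 [[443.0, 280.0], [200.0, 280.0], [392.0, 320.0], [251.0, 320.0]]
```

View pics/w3z.png

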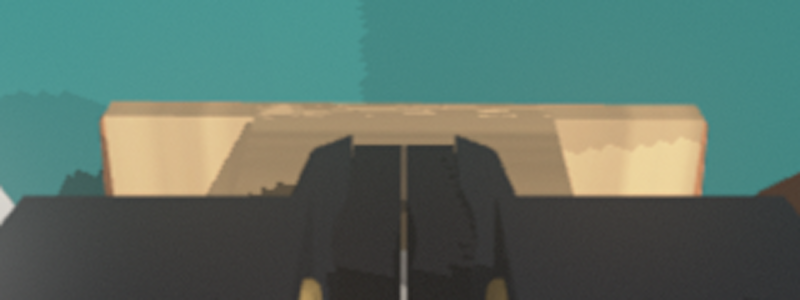

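```bash
python3 -m creep '[[[0,0,0.002,0,0,0,0],[0,0,0.004,0,0,0,0],[0,0,0.006,0,0,0,0],[0,0,0.006,0,0,0,0]]]'
python3 - <<'E'
from h import *
report()
cv2.imwrite('pics/s4z.png',cv2.resize(get_image('scene')[60:220,290:450],(600,600),interpolation=cv2.INTER_CUBIC))
E
```

```text
clock: 3.55
eef_pos: [524.3, 111.0, 109.5]
tcp_rot: [35.9, 90.0, -32.4]
ft_force: [0.2, 0.0, -0.4]
gripper_width: 0.4
t 3.55 stand pos [1.000e-01 1.303e+02 1.095e+02] F stand [ 0.2 -0.1 -0.4] q [ -0.6  25.2  91.9  -0.   62.9 -22.3]
tool axes in stand (cols)
 [[ 0.  1. -0.]
 [-0. -0. -1.]
 [-1.  0.  0.]]
```

View pics/s4z.png

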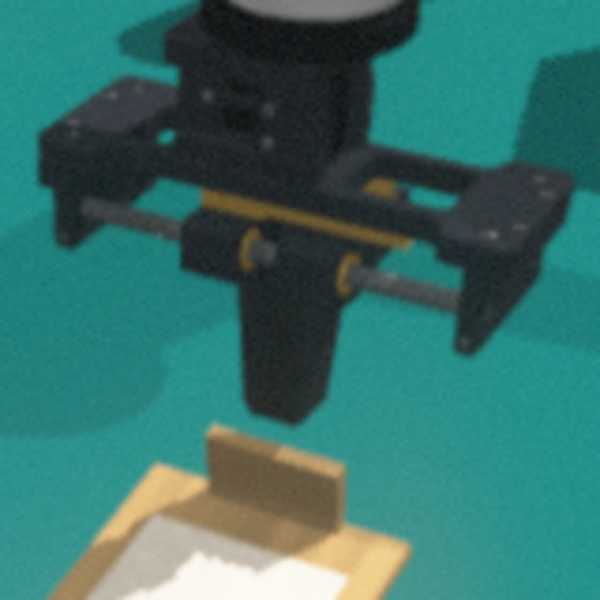

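```bash
python3 - <<'E'
from h import *
s,T,p=st();e=s['eef_pos']
for h in(3,5,7,9,11):
  print(h,[(d,wproj(e+S@np.array([0,h,d]))[0][1].round(), proj('scene',e+S@np.array([0,-h,d]))[0].round(1).tolist(),proj('scene',e+S@np.array([0,h,d]))[0].round(1).tolist()) for d in(0,8,12,16,20,24)])
E
```

```text
3 [(0, np.float64(275.0), [363.8, 183.4], [365.5, 181.5]), (8, np.float64(282.0), [364.1, 179.0], [365.8, 177.1]), (12, np.float64(285.0), [364.2, 176.7], [366.0, 174.9]), (16, np.float64(289.0), [364.4, 174.5], [366.1, 172.6]), (20, np.float64(293.0), [364.5, 172.2], [366.2, 170.4]), (24, np.float64(297.0), [364.7, 170.0], [366.4, 168.1])]
5 [(0, np.float64(271.0), [363.3, 184.0], [366.1, 180.9]), (8, np.float64(277.0), [363.5, 179.6], [366.4, 176.5]), (12, np.float64(281.0), [363.7, 177.4], [366.5, 174.3]), (16, np.float64(285.0), [363.8, 175.1], [366.7, 172.0]), (20, np.float64(289.0), [363.9, 172.9], [366.8, 169.8]), (24, np.float64(293.0), [364.1, 170.6], [367.0, 167.5])]
7 [(0, np.float64(267.0), [362.7, 184.6], [366.7, 180.2]), (8, np.float64(273.0), [362.9, 180.2], [366.9, 175.9]), (12, np.float64(277.0), [363.1, 178.0], [367.1, 173.6]), (16, np.float64(280.0), [363.2, 175.7], [367.2, 171.4]), (20, np.float64(284.0), [363.4, 173.5], [367.4, 169.2]), (24, np.float64(288.0), [363.5, 171.2], [367.5, 166.9])]
9 [(0, np.float64(262.0), [362.1, 185.2], [367.2, 179.6]), (8, np.float64(269.0), [362.4, 180.8], [367.5, 175.3]), (12, np.float64(272.0), [362.5, 178.6], [367.7, 173.0]), (16, np.float64(276.0), [362.6, 176.4], [367.8, 170.8]), (20, np.float64(279.0), [362.8, 174.1], [368.0, 168.6]), (24, np.float64(283.0), [362.9, 171.8], [368.1, 166.3])]
11 [(0, np.float64(258.0), [361.5, 185.9], [367.8, 179.0]), (8, np.float64(264.0), [361.8, 181.5], [368.1, 174.6]), (12, np.float64(267.0), [361.9, 179.2], [368.2, 172.4]), (16, np.float64(271.0), [362.0, 177.0], [368.4, 170.2]), (20, np.float64(274.0), [362.2, 174.7], [368.5, 168.0]), (24, np.float64(278.0), [362.3, 172.5], [368.7, 165.7])]
```

Both views agree that the fingers end about 20 mm short of the TCP, near the grasp point, and nothing has touched yet, so the tips are passing over the tab. I'll back off, go lower and push again.

```bash
python3 -m creep '[[[0,0,-0.02,0,0,0,0],[0.01,0,-0.02,0,0,0,0],[0.017,0,-0.02,0,0,0,0],[0.017,0,-0.012,0,0,0,0],[0.017,0,-0.008,0,0,0,0],[0.017,0,-0.005,0,0,0,0],[0.017,0,-0.002,0,0,0,0],[0.017,0,0.0,0,0,0,0],[0.017,0,0.002,0,0,0,0],[0.017,0,0.004,0,0,0,0],[0.017,0,0.004,0,0,0,0]]]'
python3 - <<'E'
from h import *
report()
cv2.imwrite('pics/s5z.png',cv2.resize(get_image('scene')[60:220,290:450],(600,600),interpolation=cv2.INTER_CUBIC))
E
```

```text
clock: 4.7
eef_pos: [522.5, 115.4, 93.9]
tcp_rot: [-178.9, 89.1, 112.8]
ft_force: [-19.7, 47.2, 20.7]
gripper_width: 0.6
t 4.7 stand pos [  0.  135.1  93.9] F stand [-0.8 51.1 20.7] q [ -0.5  26.4  92.8   1.   61.2 -22.7]
tool axes in stand (cols)
 [[-0.     1.    -0.   ]
 [ 0.016 -0.    -1.   ]
 [-1.    -0.    -0.016]]
```

View pics/s5z.png

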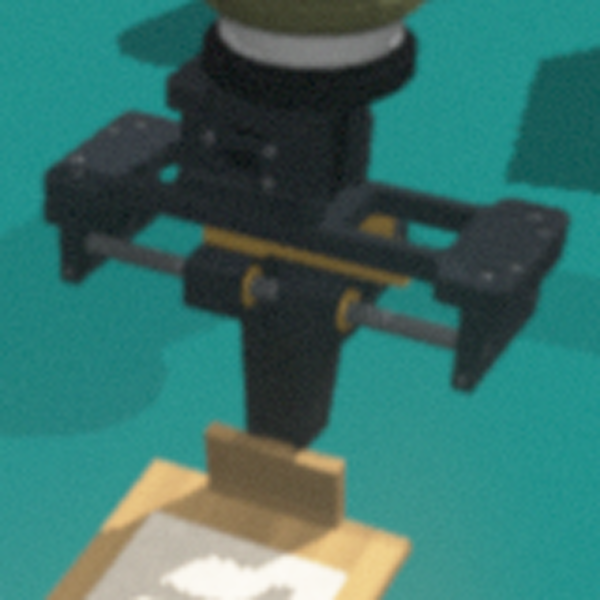

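There is 51 N but no motion. With the tip held at a fixed height, friction on the face stops the tab from rising. I'll release, then push along the arc so the tip rises with the tab.

```bash
python3 -m creep '[[[0.0,0,-0.015,0,0,0,0],[0.0025,0,-0.015,0,0,0,0],[0.0025,0,-0.0110,0,0,0,0],[0.0025,0,-0.0080,0,0,0,0],[0.0025,0,-0.0067,0,0,0,0],[0.0000,0,-0.0058,0,0,0,0],[-0.003,0,-0.005,0,0,0,0],[-0.0062,0,-0.0037,0,0,0,0],[-0.009,0,-0.0022,0,0,0,0],[-0.012,0,-0.0008,0,0,0,0],[-0.015,0,0.0005,0,0,0,0],[-0.0184,0,0.0022,0,0,0,0],[-0.0184,0,0.0022,0,0,0,0]]]'
python3 - <<'E'
from h import *
report()
cv2.imwrite('pics/s6z.png',cv2.resize(get_image('scene')[60:220,290:450],(600,600),interpolation=cv2.INTER_CUBIC))
E
```

```text
clock: 6.05
eef_pos: [526.2, 106.3, 111.8]
tcp_rot: [176.9, 89.8, 108.6]
ft_force: [-7.5, 12.5, 9.1]
gripper_width: 0.5
t 6.05 stand pos [1.000e-01 1.253e+02 1.118e+02] F stand [-2.3 14.4  9.1] q [ -1.2  25.2  91.6   0.2  63.3 -23. ]
tool axes in stand (cols)
 [[ 0.     1.    -0.001]
 [ 0.004 -0.001 -1.   ]
 [-1.     0.    -0.004]]
```

View pics/s6z.png

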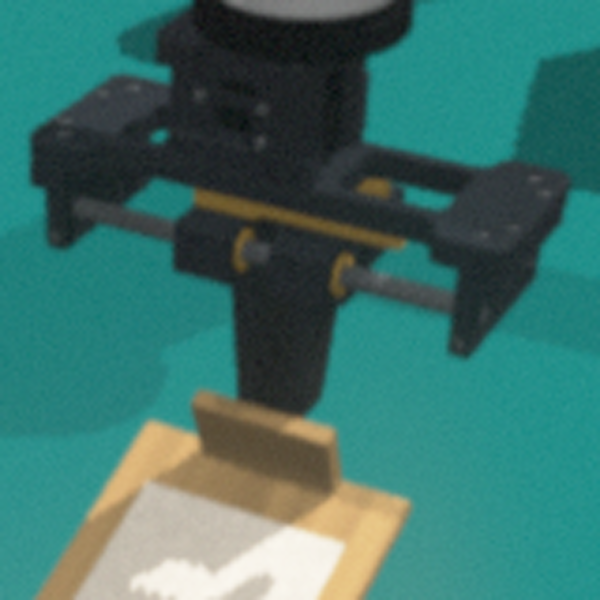

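```bash
python3 -m creep '[[[-0.003,0,0.0017,0,0,0,0],[-0.006,0,0.0034,0,0,0,0],[-0.009,0,0.0053,0,0,0,0],[-0.012,0,0.0071,0,0,0,0],[-0.0148,0,0.009,0,0,0,0],[-0.0175,0,0.0111,0,0,0,0],[-0.020,0,0.0132,0,0,0,0],[-0.0228,0,0.0153,0,0,0,0],[-0.0254,0,0.0175,0,0,0,0],[-0.0279,0,0.0198,0,0,0,0],[-0.0304,0,0.0222,0,0,0,0],[-0.0328,0,0.0246,0,0,0,0],[-0.0352,0,0.0271,0,0,0,0],[-0.0375,0,0.0296,0,0,0,0],[-0.0397,0,0.0322,0,0,0,0],[-0.0418,0,0.0348,0,0,0,0],[-0.0418,0,0.0348,0,0,0,0]]]'
python3 - <<'E'
from h import *
report()
cv2.imwrite('pics/s7z.png',cv2.resize(get_image('scene')[60:220,290:450],(600,600),interpolation=cv2.INTER_CUBIC))
E
```

```text
clock: 7.8
eef_pos: [539.8, 72.7, 153.1]
tcp_rot: [34.4, 89.9, -33.9]
ft_force: [-0.1, 0.6, -0.7]
gripper_width: 0.3
t 7.8 stand pos [  0.3  89.  153.1] F stand [ 0.2  0.5 -0.7] q [ -4.6  23.4  87.5  -0.   69.1 -26.4]
tool axes in stand (cols)
 [[ 0.001  1.    -0.   ]
 [-0.001 -0.    -1.   ]
 [-1.     0.001  0.001]]
```

View pics/s7z.png

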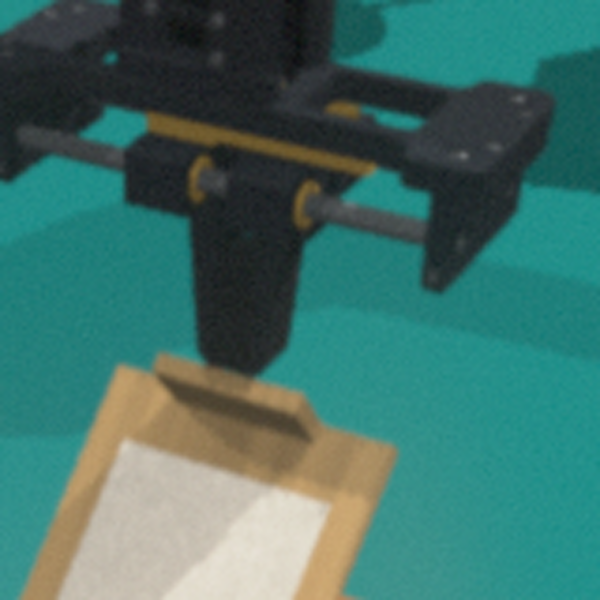

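```bash
cat >> h.py <<'E'
def theta(name,obs):
    from scipy.optimize import least_squares
    P=[(-60,133,3),(60,133,3)]
    f=lambda v:np.concatenate([proj(name,leafpt(*a,v[0]))[0]-o for a,o in zip(P,obs)])
    best=min((least_squares(f,[t0]) for t0 in np.arange(.1,3.1,.3)),key=lambda r:r.cost);return best.x[0],best.fun.round(1)
E
python3 - <<'E'
from h import *
print(theta('scene',[(322.5,157.6),(395.6,180.5)]))
E
```

```text
(np.float64(0.6565064108988597), array([-0.2,  0.6,  0.3, -0.6]))
```

The leaf is at 0.656 rad and resting there, with its lower edge near y 107, z 144. Next I'll back out, go below the edge and push it with the side of the fingers.

```bash
python3 -m creep '[[[0,0,-0.03,0,0,0,0],[0,0,-0.061,0,0,0,0],[0.02,0,-0.061,0,0,0,0],[0.041,0,-0.061,0,0,0,0],[0.041,0,-0.045,0,0,0,0],[0.041,0,-0.038,0,0,0,0],[0.041,0,-0.034,0,0,0,0],[0.041,0,-0.031,0,0,0,0],[0.041,0,-0.028,0,0,0,0],[0.041,0,-0.028,0,0,0,0]]]'
python3 - <<'E'
from h import *
report()
cv2.imwrite('pics/s8z.png',cv2.resize(get_image('scene')[60:220,290:450],(600,600),interpolation=cv2.INTER_CUBIC))
E
```

```text
clock: 8.85
eef_pos: [529.3, 99.0, 112.0]
tcp_rot: [61.8, 90.0, -6.5]
ft_force: [0.2, 0.6, 0.1]
gripper_width: 0.7
t 8.85 stand pos [  0.2 117.3 112. ] F stand [0.4 0.5 0.1] q [ -1.9  25.3  91.3  -0.   63.4 -23.6]
tool axes in stand (cols)
 [[ 0.  1. -0.]
 [-0. -0. -1.]
 [-1.  0.  0.]]
```

View pics/s8z.png

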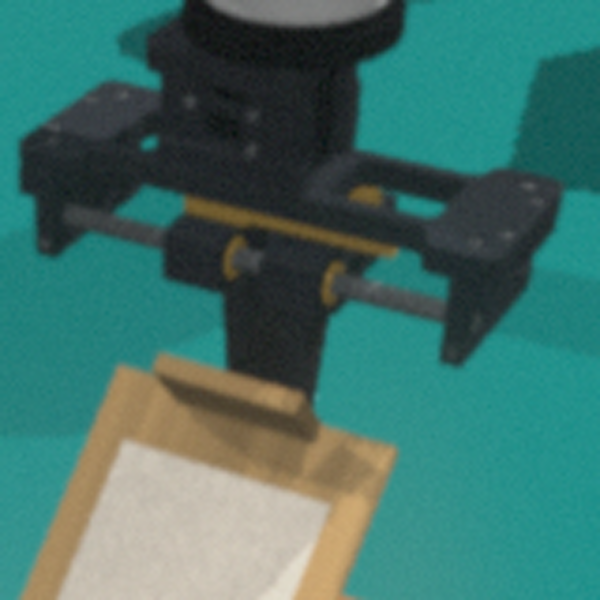

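```bash
python3 -m creep '[[[0,0,0.0036,0,0,0,0],[0,0,0.0071,0,0,0,0],[-0.0033,0,0.0097,0,0,0,0],[-0.0066,0,0.0123,0,0,0,0],[-0.0098,0,0.0149,0,0,0,0],[-0.013,0,0.018,0,0,0,0],[-0.016,0,0.021,0,0,0,0],[-0.0192,0,0.0243,0,0,0,0],[-0.022,0,0.0277,0,0,0,0],[-0.025,0,0.031,0,0,0,0],[-0.0277,0,0.0345,0,0,0,0],[-0.030,0,0.038,0,0,0,0],[-0.0327,0,0.0418,0,0,0,0],[-0.0352,0,0.0455,0,0,0,0],[-0.0375,0,0.0495,0,0,0,0],[-0.0395,0,0.0533,0,0,0,0],[-0.0415,0,0.0572,0,0,0,0],[-0.0433,0,0.0613,0,0,0,0],[-0.045,0,0.0654,0,0,0,0],[-0.0466,0,0.0695,0,0,0,0]]]'
python3 - <<'E'
from h import *
report()
cv2.imwrite('pics/s9.png',get_image('scene'))
E
```

```text
clock: 10.9
eef_pos: [554.9, 34.4, 158.4]
tcp_rot: [-24.1, 90.0, -92.3]
ft_force: [0.0, 0.7, -0.7]
gripper_width: 0.3
t 10.9 stand pos [1.000e-01 4.780e+01 1.584e+02] F stand [ 0.3  0.6 -0.7] q [ -8.5  24.5  85.   -0.   70.5 -30.3]
tool axes in stand (cols)
 [[-0.  1. -0.]
 [-0. -0. -1.]
 [-1. -0.  0.]]
```

View pics/s9.png

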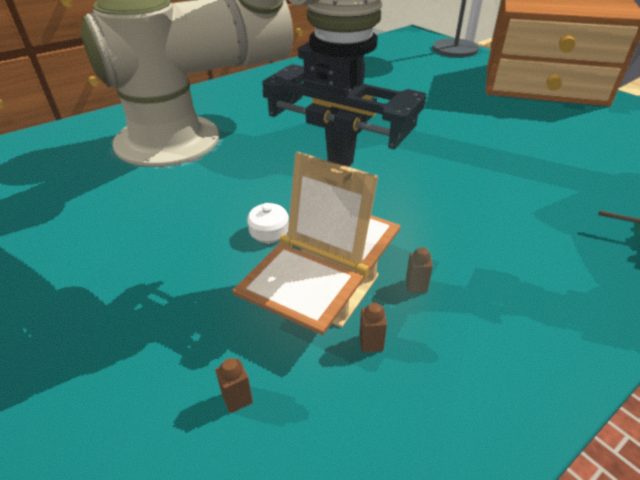

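```bash
python3 - <<'E'
from h import *
print(theta('scene',[(296,154),(377,178)]))
for th in(1.1,1.2,1.3,1.4): print(th,[proj('scene',leafpt(*a,th))[0].round(1).tolist() for a in((-60,133,3),(60,133,3),(-30,133,35),(30,133,35))])
cv2.imwrite('pics/s10.png',cv2.resize(get_image('scene')[120:280,270:430],(600,600),interpolation=cv2.INTER_CUBIC))
E
```

```text
(np.float64(1.3119121099839792), array([-0.9, -1.5, -0.5, -1.4]))
1.1 [[305.6, 150.1], [384.6, 173.1], [313.5, 155.5], [354.4, 167.5]]
1.2 [[300.8, 150.6], [381.0, 174.1], [308.0, 158.6], [349.5, 171.0]]
1.3 [[295.7, 152.2], [377.0, 176.3], [302.4, 162.9], [344.3, 175.7]]
1.4 [[290.3, 154.8], [372.6, 179.5], [296.6, 168.3], [339.0, 181.5]]
```

View pics/s10.png

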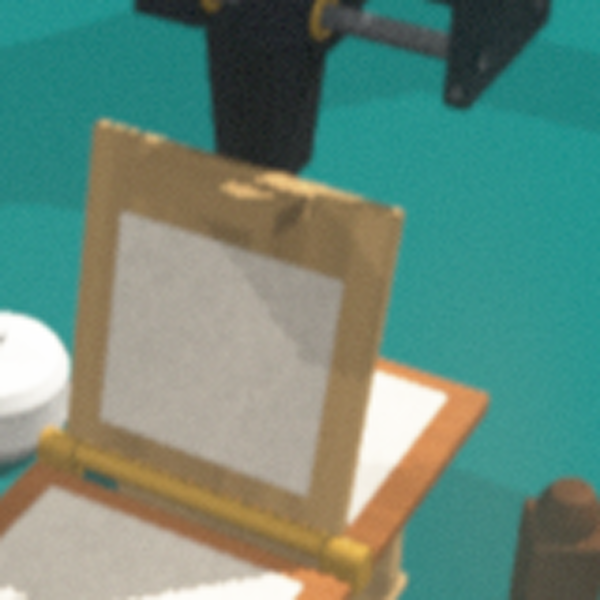

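The leaf stands at about 1.3 rad. I'll carry on over the top, with the tip following a 113 mm arc on the back face.

```bash
python3 -m creep '[[[0.003,0,0.005,0,0,0,0],[0.005,0,0.0098,0,0,0,0],[0.0035,0,0.0153,0,0,0,0],[0.0023,0,0.0208,0,0,0,0],[0.0015,0,0.0263,0,0,0,0],[0.0008,0,0.0318,0,0,0,0],[0.0005,0,0.0373,0,0,0,0],[0.0003,0,0.0428,0,0,0,0],[0.0005,0,0.0486,0,0,0,0],[0.0009,0,0.0544,0,0,0,0],[0.0017,0,0.06,0,0,0,0],[0.0026,0,0.0656,0,0,0,0],[0.004,0,0.071,0,0,0,0],[0.0054,0,0.0765,0,0,0,0],[0.0073,0,0.0818,0,0,0,0],[0.0093,0,0.0871,0,0,0,0],[0.0093,0,0.0871,0,0,0,0]]]'
python3 - <<'E'
from h import *
report()
cv2.imwrite('pics/s11.png',get_image('scene'))
E
```

```text
clock: 12.7
eef_pos: [587.2, -46.9, 148.7]
tcp_rot: [-55.1, 90.0, -123.4]
ft_force: [-0.7, -0.5, -0.1]
gripper_width: 0.6
t 12.7 stand pos [  0.  -39.7 148.7] F stand [-0.8 -0.2 -0.1] q [-16.   29.   79.5  -0.   71.5 -37.7]
tool axes in stand (cols)
 [[-0.     1.    -0.001]
 [-0.    -0.001 -1.   ]
 [-1.    -0.     0.   ]]
```

View pics/s11.png

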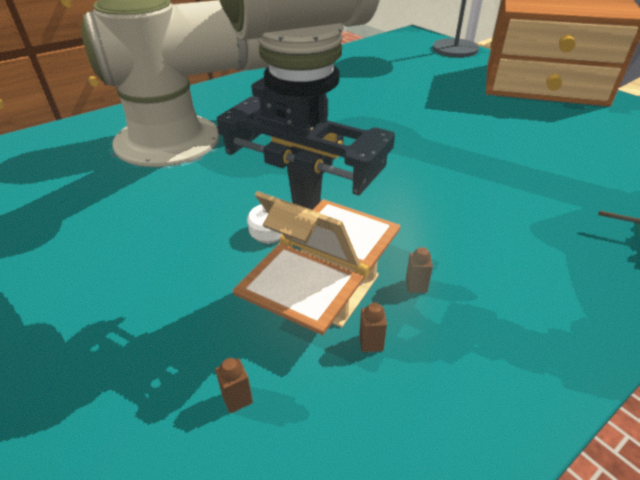

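```bash
python3 - <<'E'
from h import *
for th in(1.9,2.0,2.1,2.2,2.3): print(th,[proj('scene',leafpt(*a,th))[0].round(0).tolist() for a in((-60,133,-3),(60,133,-3),(-60,133,3),(60,133,3),(-30,133,35),(30,133,35))])
cv2.imwrite('pics/s12.png',cv2.resize(get_image('scene')[160:320,230:430],(750,600),interpolation=cv2.INTER_CUBIC))
E
```

```text
1.9 [[264.0, 180.0], [350.0, 208.0], [262.0, 183.0], [348.0, 212.0], [269.0, 210.0], [312.0, 225.0]]
2.0 [[259.0, 188.0], [345.0, 217.0], [256.0, 191.0], [343.0, 221.0], [264.0, 220.0], [307.0, 236.0]]
2.1 [[254.0, 196.0], [340.0, 227.0], [251.0, 201.0], [338.0, 231.0], [259.0, 231.0], [303.0, 247.0]]
2.2 [[249.0, 206.0], [335.0, 237.0], [247.0, 210.0], [333.0, 242.0], [256.0, 242.0], [299.0, 259.0]]
2.3 [[244.0, 216.0], [330.0, 248.0], [242.0, 220.0], [328.0, 253.0], [253.0, 253.0], [295.0, 270.0]]
```

View pics/s12.png

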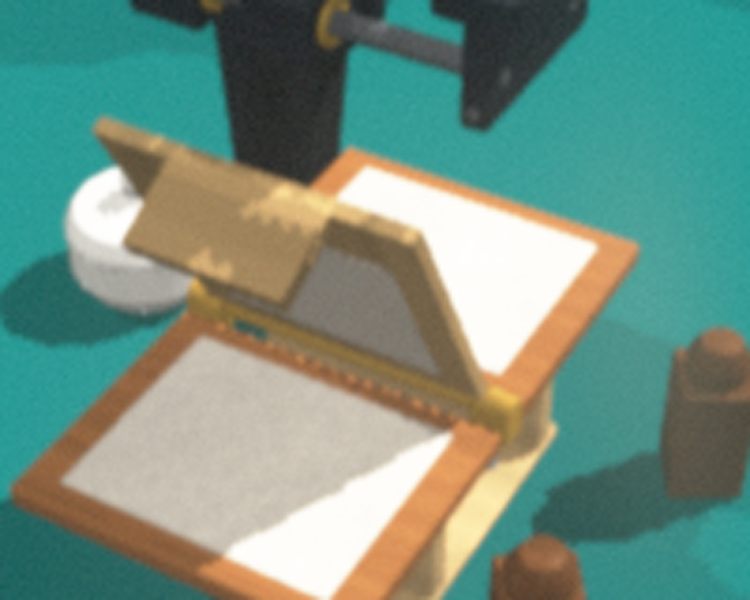

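```bash
python3 -m creep '[[[0.0025,0,0.005,0,0,0,0],[0.005,0,0.0102,0,0,0,0],[0.008,0,0.015,0,0,0,0],[0.011,0,0.0197,0,0,0,0],[0.0145,0,0.0243,0,0,0,0],[0.018,0,0.0287,0,0,0,0],[0.0217,0,0.0327,0,0,0,0],[0.0255,0,0.0367,0,0,0,0],[0.0297,0,0.0405,0,0,0,0],[0.034,0,0.0444,0,0,0,0],[0.0386,0,0.0476,0,0,0,0],[0.0432,0,0.0507,0,0,0,0],[0.048,0,0.0537,0,0,0,0],[0.053,0,0.0567,0,0,0,0],[0.058,0,0.059,0,0,0,0],[0.0633,0,0.0612,0,0,0,0],[0.0633,0,0.0612,0,0,0,0]]]'
python3 - <<'E'
from h import *
report()
for th in(2.6,2.7,2.8,2.9): print(th,[proj('scene',leafpt(*a,th))[0].round(0).tolist() for a in((-60,133,-3),(60,133,-3))])
cv2.imwrite('pics/s13.png',cv2.resize(get_image('scene')[160:340,220:430],(700,600),interpolation=cv2.INTER_CUBIC))
E
```

```text
clock: 14.5
eef_pos: [609.4, -103.3, 84.8]
tcp_rot: [-130.9, 89.9, 160.8]
ft_force: [0.7, -0.2, 0.4]
gripper_width: 0.4
t 14.5 stand pos [  -0.2 -100.2   84.8] F stand [ 0.6 -0.5  0.4] q [-20.5  36.3  77.6  -0.   66.1 -42.2]
tool axes in stand (cols)
 [[-0.001  1.    -0.   ]
 [ 0.001 -0.    -1.   ]
 [-1.    -0.001 -0.001]]
2.6 [[234.0, 247.0], [319.0, 281.0]]
2.7 [[232.0, 257.0], [316.0, 292.0]]
2.8 [[231.0, 266.0], [314.0, 302.0]]
2.9 [[230.0, 276.0], [312.0, 312.0]]
```

View pics/s13.png

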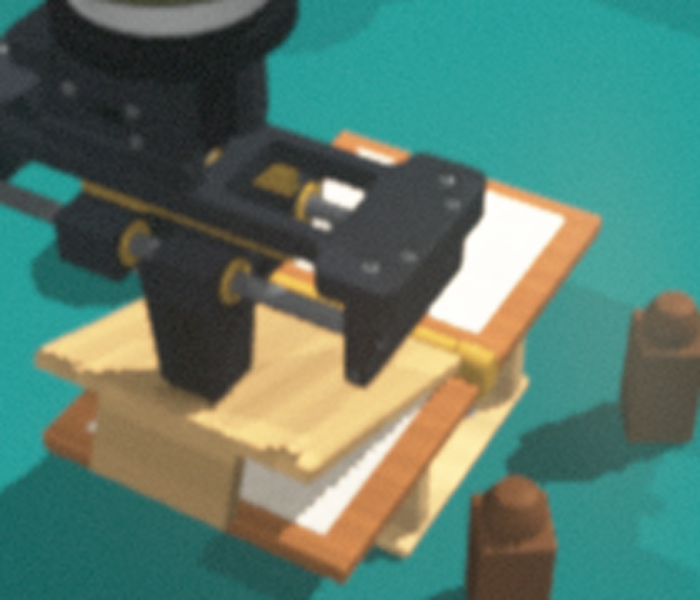

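The leaf is at 2.8 rad, exactly as commanded. Now for the last part, slowly.

```bash
python3 -m creep '[[[0.0035,0,0.0012,0,0,0,0],[0.007,0,0.0024,0,0,0,0],[0.0105,0,0.0035,0,0,0,0],[0.014,0,0.0042,0,0,0,0],[0.0175,0,0.005,0,0,0,0],[0.021,0,0.0055,0,0,0,0],[0.0245,0,0.0062,0,0,0,0],[0.028,0,0.0068,0,0,0,0],[0.0305,0,0.007,0,0,0,0],[0.033,0,0.0073,0,0,0,0],[0.0355,0,0.0075,0,0,0,0],[0.0377,0,0.0075,0,0,0,0],[0.039,0,0.0075,0,0,0,0],[0.040,0,0.0075,0,0,0,0],[0.040,0,0.0075,0,0,0,0]]]'
python3 - <<'E'
from h import *
report()
for th in(3.0,3.05,3.1,3.14): print(th,[proj('scene',leafpt(*a,th))[0].round(0).tolist() for a in((-60,133,-3),(60,133,-3))])
cv2.imwrite('pics/s14.png',cv2.resize(get_image('scene')[160:340,220:430],(700,600),interpolation=cv2.INTER_CUBIC))
E
```

```text
clock: 16.05
eef_pos: [612.4, -110.0, 45.6]
tcp_rot: [-148.8, 90.0, 142.9]
ft_force: [-0.3, -0.6, 0.2]
gripper_width: 0.7
t 16.05 stand pos [ 1.000e-01 -1.076e+02  4.560e+01] F stand [-0.5 -0.5  0.2] q [-21.   39.5  78.6   0.   61.9 -42.7]
tool axes in stand (cols)
 [[-0.  1. -0.]
 [ 0. -0. -1.]
 [-1. -0. -0.]]
3.0 [[230.0, 284.0], [311.0, 321.0]]
3.05 [[230.0, 289.0], [311.0, 325.0]]
3.1 [[231.0, 292.0], [311.0, 329.0]]
3.14 [[231.0, 295.0], [311.0, 332.0]]
```

View pics/s14.png

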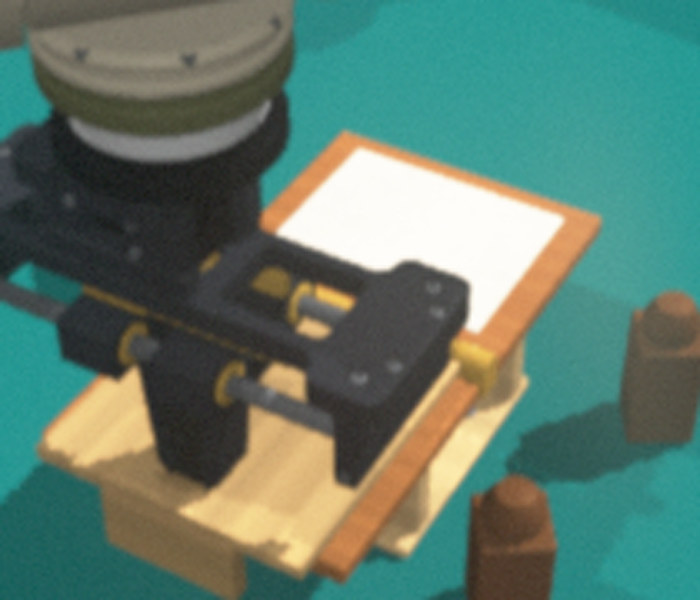

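```bash
python3 -m creep '[[[0.001,0,0,0,0,0,0],[0.002,0,0,0,0,0,0],[0.003,0,0,0,0,0,0],[0.004,0,0,0,0,0,0],[0.004,0,0,0,0,0,0]]]'
```

```text
clock: 16.6
eef_pos: [612.6, -110.1, 43.1]
tcp_rot: [33.9, 90.0, -34.4]
ft_force: [-6.0, 1.4, 10.6]
gripper_width: 0.6
```

```bash
python3 -m creep '[[[0.001,0,0,0,0,0,0],[0.002,0,0,0,0,0,0],[0.002,0,0,0,0,0,0]]]'; python3 -m creep '[[[-0.01,0,0,0,0,0,0],[-0.03,0,0,0,0,0,0],[-0.06,0,-0.0,0,0,0,0],[-0.1,0,-0.03,0,0,0,0],[-0.12,0,-0.08,0,0,0,0],[-0.12,0,-0.13,0,0,0,0],[-0.12,0,-0.18,0,0,0,0],[-0.12,0,-0.23,0,0,0,0],[-0.12,0,-0.28,0,0,0,0],[-0.12,0,-0.32,0,0,0,0],[-0.12,0,-0.36,0,0,0,0],[-0.12,0,-0.36,0,0,0,0],[-0.12,0,-0.36,0,0,0,0]]]'
python3 - <<'E'
from h import *
report()
a=get_image('scene');b=get_image('top')
cv2.imwrite('pics/s15.png',cv2.resize(a[160:420,200:450],(577,600),interpolation=cv2.INTER_CUBIC));cv2.imwrite('pics/t15.png',b)
E
```

```text
clock: 16.9
eef_pos: [612.7, -110.1, 42.9]
tcp_rot: [33.4, 89.9, -34.9]
ft_force: [-10.0, 2.6, 24.6]
gripper_width: 0.4
clock: 18.2
eef_pos: [478.9, 224.7, 159.7]
tcp_rot: [2.3, 90.0, -65.8]
ft_force: [-0.2, -0.9, -0.1]
gripper_width: 0.5
t 18.2 stand pos [1.000e-01 2.528e+02 1.597e+02] F stand [-0.6 -0.8 -0.1] q [12.4 21.2 89.7 -0.  69.2 -9.4]
tool axes in stand (cols)
 [[ 0.     1.     0.002]
 [-0.     0.002 -1.   ]
 [-1.     0.     0.   ]]
```

View pics/s15.png

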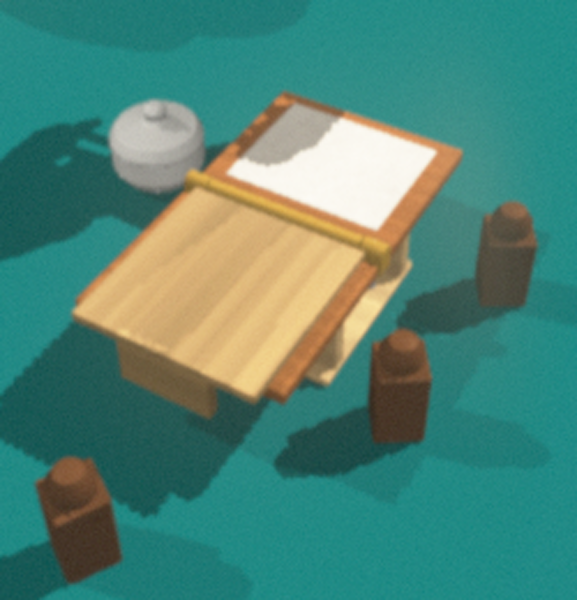

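View pics/t15.png

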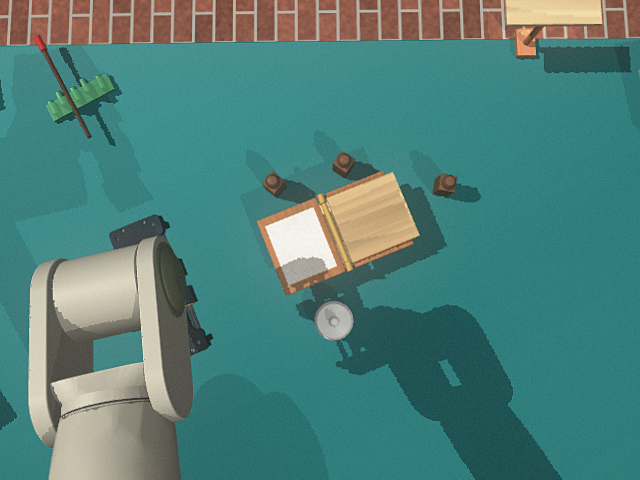

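The leaf's free corner is at pixel (231.6, 295.6), against a predicted (231, 295) for flat. The seals and jar are at the same pixels as at the start, and the arm is clear.

```bash
python3 -c "
from station import arm
print(arm.job_done())"
```

```text
the job is handed in; nothing more can be done
None
```

I turned the leaf over its spine so it lies flat on the other wing with the sheet bared, and handed the job in at about 18 s of the 48 s. `arm.job_done()` reports no verdict, so what follows is from my own checks.

**How it was done:** with the fingers shut, I pushed the tab up along its arc to about 0.66 rad. I then pushed under the free edge past upright, followed the back face down at about 0.5 rad/s or less, and pressed it onto the wing.

**Last checks:**
- **Leaf:** the last press stalled at about 25 N. The free corner was within 1 px of where a flat leaf should be, so it should be within the 4 degree limit.
- **Seals and jar:** they stood upright at their starting pixels in both fixed views.
- **Arm:** about 250 mm clear of the spine, with no force on it.

**What disagreed:**
- **Fingertips:** they end about 20 mm short of the reported TCP, so my first approach passed over the tab without touching it.
- **First real push:** a level push jammed at about 51 N on the fingertips without moving the leaf. That is under the 120 N wrist limit, and it worked once the tip rose with the tab.
- **Stand position:** my fit of the stand left errors of up to about 2.6 px at the wing corners. The leaf followed the path closely enough that I did not refit it.

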